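# Lift the top handwheel off a pile of valve handles and fit it to the valve

## Task

Take the red handwheel off the top of the little pile of valve handles, lifting it clear so that the two levers underneath stay where they lie. Then fit it on the square spindle of the brass bench valve, pushed fully home, and let go of it. Leave the other things on the bench alone.

Things in the scene. Friction and masses are not known exactly. Their poses are not given: they have to be found in the camera images.
- handwheel: red plastic handwheel, 0.12 kg, leaning some 20 degrees on top of the pile. Rim 84 mm across, 10 mm high; 6 mm web; square hub 26 x 26 mm, 28 mm high from the underside (18 mm above the rim): grip its flats. Blind square bore 13.5 mm, 14 mm deep, from below. Origin: centre of the flat underside (bore mouth); z: wheel axis up through the hub; x, y square to the flats of hub and bore
- lever_grey: bare steel lever handle, loose, flat on the table under the pile: 127 x 24 x 10 mm, one end a 30 mm square boss with a square hole. Origin on its underside near the middle, x along it towards the boss (60 mm to that end, 67 mm to the round end)
- lever_blue: blue lever handle of the same shape, loose, lying across the grey one: boss end (+x) on the table, round end (-x) raised and carrying the handwheel's underside. Origin on its underside near the middle
- valve: the small brass bench valve on a grey foot plate 110 x 90 mm, fixed to the table; origin under its centre on the table; z up; x and y are square to the flats of its spindle. Pipe stubs to its +y and -y. All of it but the spindle lies below 60 mm. To the right of the work, beyond y = -0.28 m and x = 0.38 m, stands a tall cycler: keep arm and gripper clear of it
- spindle_shoulder (a point): centre of the flat brass shoulder (32 mm across, 60 mm above the table) from which the square steel spindle rises: 12 x 12 mm, 12 mm high, the last 2 mm bevelled to 9.6 mm at the tip. The handwheel is home when its underside sits on this shoulder, in any of four quarter turns
- dropper: brown dropper bottle, 33 mm in diameter, 102 mm high, bystander
- kit_c: white carton, 68 x 120 x 30 mm, bystander
- lab_timer: white timer, 62 x 72 x 17 mm, bystander
Not all that is in view belongs to the job. There is more than one size of the lever_blue; the job needs the largest.

How it is judged:
By the outcome, as a careful person would: the job done as asked, in the order asked, and still so for the second after the job is handed in, with the robot touching nothing.
It also fails if it takes over 48 s, if anything falls off the work surface, if the arm or the gripper's body presses on something with over 40 N, if the wrist force passes 120 N, or if a joint passes its speed limit or range.

## Robot

A 6-joint arm with a two-finger parallel gripper is mounted at the origin on a cart in front of the work surface, level with it; the furniture and walls round the work are solid. World frame = base frame: x ahead of the robot, y to its left, z up, the work surface at z = 0. Lengths are in m, angles in rad, forces in N, time in s.
With the tool pointing down it reaches from about 0.35 to 0.975 m from the base axis. Payload 4.9 kg.
Tool frame: the origin (TCP) lies on the centre line of the jaws, within the pads' length; the fingertips stand ahead of it and the grasp point (between the pads) lies 5 mm behind it (finger_overhang is the z of the fingertips in the tool frame, in m); z points along the fingers, y is the line along which they close (so a half turn about z gives the same grasp; the last joint's range is limited). The gripper opens to 85 mm and grips with 20 to 120 N. Pads are 22 mm wide; open, the fingers measure 114 mm over their backs; the gripper's body (76 mm by 85 mm) begins 54 mm behind the grasp point. The pads swing forward as they close: fully open they stand 13 mm farther back than shut.
Start: joints at [-1.417, 0.053, 1.613, -0, 1.476, -0.119], TCP at [0.168, -0.602, 0.211] pointing down, gripper open.
Joint ranges: [-3.01, 3.01], [-1.01, 2.22], [0.06, 2.58], [-1.02, 4.17], [0.09, 2.62], [-3.14, 3.14]. Speed limits (rad/s): [2.57, 2.57, 3.14, 3.14, 3.14, 3.14].

## Interface

Orientations are given as a rotation vector (axis times angle).
In Python, from station import * gives the robot as it stands. The module is installed in compiled form; this text tells all that it offers.
- The arm moves only by the tool arm_command, never from a script. Its argument "deltas" is text: rows parted by semicolons, each of 5 numbers parted by spaces: the shift along the world's x, y, z in m, then the turn about the world's z in degrees, then the opening, from 0 (shut) to 1 (fully open). A call has 1 to 12 rows; each row shifts and turns the commanded pose from where the row before left it; what a row does not reach is not made up. A row lasts 1/8 s, in which the tool goes at most 62.5 mm and 10.7 degrees, less where a joint would pass 70% of its speed; a pose out of reach is approached as far as the arm can. A call is refused whole if a number of a shift passes 0.0625 or a number of a turn 10.7, either way. A call with a gripper value outside its range is refused whole. The fingers move at their own pace and stop on an object; "grip_force" is the grip in N (left out, the last holds). Time passes only in rows, so rows that do not move let the fingers close. It gives the time, the measured TCP pose, the force, the opening and the grip force at its end, in the units of the state.
- read_state(): the state, without advancing time (a new reading comes with each control period).
- get_image(name): name is "scene" or "top" or "wrist"; returns a dict with "pixels" (384x512x3 uint8, blue, green, red), "camera_matrix" (3x3 intrinsics, pixels), "k1" (the pictures are not rectified: a ray, as slopes to the right and down, at radius r is drawn at 1 + k1 r^2 times it, then the intrinsics apply), "extrinsics" (4x4, takes a point from camera to world coordinates). Camera axes: x right, y down, z forward; pixel columns grow to the right and rows downward; lengths in m; the calibration is good to about 2 mm. A picture is of the moment at which its call begins. There is no depth.
- sign_off(): hands the job in; it is judged then, once.
The state is a dict: "clock": time; "qpos": joint angles; "joint_vel": joint speeds; "joint_efforts": joint torques, N m; "ee_pos": TCP position; "ee_rot": TCP orientation; "force": force on the tool from outside, world axes, zero at the start; "torque": the same for the moment, N m; "opening": finger opening in m; "grip_force": force on a finger pad.
Only numpy, scipy, OpenCV 4.12 (cv2) and the standard library are available. Lean on these libraries where they do the work, as an engineer would, in place of code of your own. Each camera call takes 0.05 s, during which the arm holds its last target. There are 200 camera calls.

## Working session

There is one attempt and no reset: what is moved stays moved. The work goes in short steps, Python scripts to look and compute and a tool call to move; the robot and the scene stay as the last step left them, time stands still between calls to the robot, and variables do not carry over. Pictures are saved under pics/ and viewed, at most 10 in all, crops included, and the job is handed in when it is done.

Besides the shell and the picture viewer there is one more tool, called after "Call:" as name(argument=value, ...), one argument or row to a line, values as JSON. arm_command: Moves the arm, as the interface text tells. Its arguments: {"type":"object","properties":{"deltas":{"type":"string"},"grip_force":{"type":"number"}},"required":["deltas"]}

```bash
mkdir -p pics
cat > h.py <<'E'
from station import *
import numpy as np, cv2
from scipy.spatial.transform import Rotation as R
def grab(n,f=None):
    d=get_image(n); d={k:(np.array(v) if k!='k1' else v) for k,v in d.items()}
    np.savez('last_%s.npz'%n,**d)
    if f: cv2.imwrite('pics/'+f,d['pixels'])
    return d
def load(n): 
    d=np.load('last_%s.npz'%n); return {k:d[k] for k in d}
def proj(d,P):
    T=np.linalg.inv(d['extrinsics']); p=np.atleast_2d(P)@T[:3,:3].T+T[:3,3]
    s=p[:,:2]/p[:,2:]; s=s*(1+d['k1']*(s**2).sum(1,keepdims=True))
    K=d['camera_matrix']; return s@K[:2,:2].T+K[:2,2]
def ray(d,uv):
    K=d['camera_matrix']; q=(np.atleast_2d(uv)-K[:2,2])/[K[0,0],K[1,1]]
    s=q.copy()
    for _ in range(20): s=q/(1+d['k1']*(s**2).sum(1,keepdims=True))
    v=np.c_[s,np.ones(len(s))]@d['extrinsics'][:3,:3].T
    return d['extrinsics'][:3,3],v
def atz(d,uv,z):
    o,v=ray(d,uv); return o+v*((z-o[2])/v[:,2])[:,None]
E
python3 - <<'E'
from h import *
for n in('scene','top'):
    d=grab(n,n+'0.png'); print(n,d['camera_matrix'].round(1).tolist(),d['k1'],d['extrinsics'].round(3).tolist())
s=read_state();print(s)
try: print(finger_overhang)
except Exception as e: print(e)
E
```

```text
scene [[389.0, 0.0, 254.8], [0.0, 389.0, 191.5], [0.0, 0.0, 1.0]] -0.06519404285315086 [[-0.617, -0.424, 0.663, -0.106], [-0.787, 0.33, -0.522, 0.666], [0.002, -0.844, -0.537, 0.59], [0.0, 0.0, 0.0, 1.0]]
top [[370.7, 0.0, 256.4], [0.0, 370.7, 189.6], [0.0, 0.0, 1.0]] -0.11045490411257611 [[0.006, -0.993, 0.118, 0.456], [-1.0, -0.005, 0.01, 0.137], [-0.01, -0.118, -0.993, 0.938], [0.0, 0.0, 0.0, 1.0]]
{'clock': 0.1, 'qpos': array([-1.41698194e+00,  5.32677396e-02,  1.61413408e+00,  1.03160715e-05,
        1.47601799e+00, -1.18986528e-01]), 'joint_vel': array([-3.48444291e-05, -1.48547539e-03, -2.38109087e-03, -5.02344867e-04,
        1.21849002e-03,  8.65461526e-04]), 'joint_efforts': array([-1.17593136e-04, -3.94906318e+01, -3.71361029e+01, -1.52594430e-04,
        3.97142605e-03, -7.64520223e-06]), 'ee_pos': array([ 0.16831339, -0.60129255,  0.21011383]), 'ee_rot': array([-3.11060326e+00, -4.26937173e-01,  3.38295058e-05]), 'force': array([-0.07352708, -0.3081185 ,  0.25821137]), 'torque': array([-0.0317881 , -0.02276318,  0.03226737]), 'grip_force': 0.0, 'opening': 0.08559977879739941}
0.014
```

View pics/scene0.png

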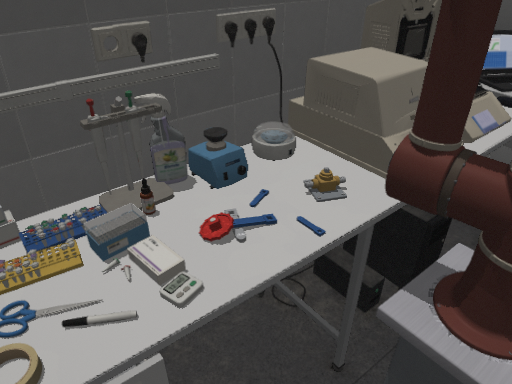

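View pics/top0.png

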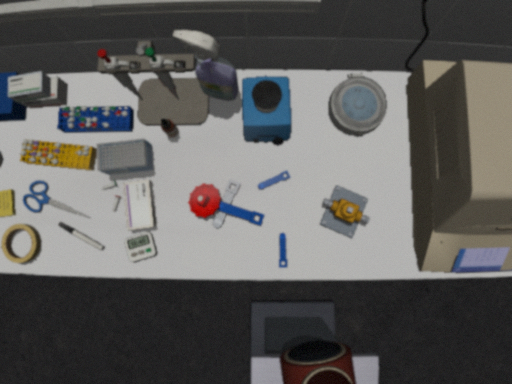

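The scene picture shows the handwheel at (217,226), with the blue lever running right to (275,221) and the grey one beneath it. The valve is at (325,183). In the top picture the wheel is at (205,201), the blue lever's boss at (255,217), the grey lever runs (232,185)–(220,225), and the valve is at (348,211). The cycler starts at column 412.

Run:
```python
from h import *
t=load('top');s=load('scene')
print('hub z.05',atz(t,[[205,201]],.05).round(3),'valve z.06',atz(t,[[348,211]],.065).round(3),'boss',atz(t,[[255,217]],.01).round(3))
print('cyc',atz(t,[[412,201]],.0).round(3), atz(t,[[428,62],[418,270]],.3).round(3))
a=cv2.resize(t['pixels'][165:255,170:290],None,fx=5,fy=5,interpolation=3)
b=cv2.resize(s['pixels'][195:255,190:310],None,fx=5,fy=5,interpolation=3)
c=np.zeros((450,600,3),np.uint8)
cv2.imwrite('pics/crop1.png',cv2.resize(np.vstack([a,b]),None,fx=.78,fy=.78))
```

```text
hub z.05 [[0.533 0.27  0.05 ]] valve z.06 [[ 0.51  -0.07   0.065]] boss [[0.497 0.15  0.01 ]]
cyc [[ 0.54  -0.254  0.   ]] [[ 0.774 -0.176  0.3  ]
 [ 0.393 -0.136  0.3  ]]
```

View pics/crop1.png

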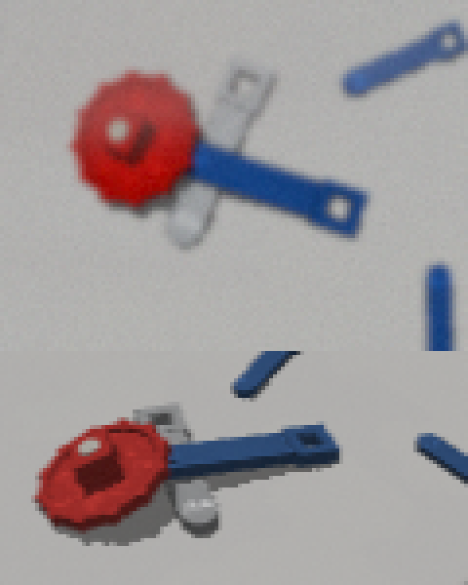

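The crops confirm that the wheel's high side rests on the blue lever's round end and its low side is on the table at the left. The hub top leans left and towards the far side. I'll move over it for a wrist view.

Call:
arm_command(
  deltas="0.016 0.049 0.01 0 1;0.016 0.049 0.01 0 1;0.016 0.049 0.01 0 1;0.016 0.049 0.01 0 1;0.016 0.049 0.01 0 1;0.016 0.049 0.01 0 1;0.016 0.048 0.01 0 1;0.02 0.051 0 0 1;0.02 0.051 0 0 1;0.02 0.051 0 0 1;0.02 0.051 0 0 1;0.02 0.051 0 0 1",
)

```text
clock: 1.6
ee_pos: [0.3805, -0.003, 0.281]
ee_rot: [3.112, 0.427, 0.001]
force: [0.6, -0.3, -0.2]
opening: 0.0858
grip_force: 0.0
```

Call:
arm_command(
  deltas="0.022 0.051 0 0 1;0.022 0.051 0 0 1;0.022 0.051 0 0 1;0.022 0.051 0 0 1;0.02 0.051 0 0 1;0 0 0 0 1;0 0 0 0 1",
)

```text
clock: 2.48
ee_pos: [0.488, 0.2498, 0.2806]
ee_rot: [3.112, 0.428, -0.002]
force: [-0.6, -0.0, -0.3]
opening: 0.0854
grip_force: 0.0
```

Run:
```python
from h import *
d=grab('wrist','w1.png'); grab('top','t1.png');grab('scene');s=read_state();print(s['ee_pos'],s['ee_rot'],s['qpos'],s['clock'],s['force'])
print(d['extrinsics'].round(3),d['camera_matrix'],d['k1'])
```

```text
[0.48823702 0.24906427 0.28148563] [3.11262493e+00 4.24874640e-01 8.38283250e-04] [ 3.36038348e-01 -1.63861512e-01  1.70504965e+00 -2.07896272e-04
  1.59990214e+00  1.63550456e+00] 2.625 [0.35098502 0.51712749 0.43868591]
[[ 0.27  -0.923 -0.275  0.558]
 [-0.963 -0.258 -0.078  0.27 ]
 [ 0.001  0.286 -0.958  0.443]
 [ 0.     0.     0.     1.   ]] [[264.8312315    0.         254.73766872]
 [  0.         264.8312315  194.50399491]
 [  0.           0.           1.        ]] -0.059050393534068754
```

View pics/w1.png

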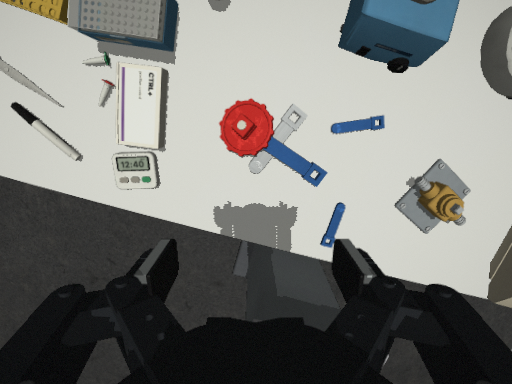

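The wrist view shows the wheel at (246,128) with its hub at (243,127), the blue boss at (315,173), the grey lever from (295,113) to (257,163), and the valve spindle near (460,217). I'll go lower for a sharper pose fit.

Call:
arm_command(
  deltas="0.0 0.01 -0.05 0 1;0 0.01 -0.05 0 1;0 0 0 0 1;0 0 0 0 1",
)

```text
clock: 3.12
ee_pos: [0.4894, 0.2698, 0.1836]
ee_rot: [-3.112, -0.426, -0.005]
force: [0.3, -0.5, 1.2]
opening: 0.0853
grip_force: 0.0
```

```bash
cp last_wrist.npz w1.npz
python3 - <<'E'
from h import *
d=grab('wrist'); p=d['pixels'].astype(int)
m=((p[...,2]>90)&(p[...,2]>2*p[...,1])&(p[...,2]>2*p[...,0])).astype(np.uint8)
n,l,st,c=cv2.connectedComponentsWithStats(m); 
for i in range(1,n):
    if st[i][4]>100: print(st[i],c[i])
i=1+np.argmax(st[1:,4]);x,y,w,h=st[i][:4]
a=cv2.resize(d['pixels'][y-15:y+h+35,x-15:x+w+65],None,fx=4,fy=4,interpolation=2);
d1=np.load('w1.npz')['pixels'][150:240,385:485]
b=cv2.resize(d1,None,fx=3,fy=3,interpolation=2)
print(x-15,y-15,a.shape); H=max(a.shape[0],b.shape[0])
o=np.zeros((H,a.shape[1]+b.shape[1],3),np.uint8);o[:a.shape[0],:a.shape[1]]=a;o[:b.shape[0],a.shape[1]:]=b
print(o.shape,read_state()['ee_pos'])
cv2.imwrite('pics/c2.png',o[:600,:])
E
```

```text
[ 225  100   71   74 3649] [259.91367498 136.81940258]
210 85 (496, 604, 3)
(496, 904, 3) [0.48999251 0.2700365  0.18452718]
```

View pics/c2.png

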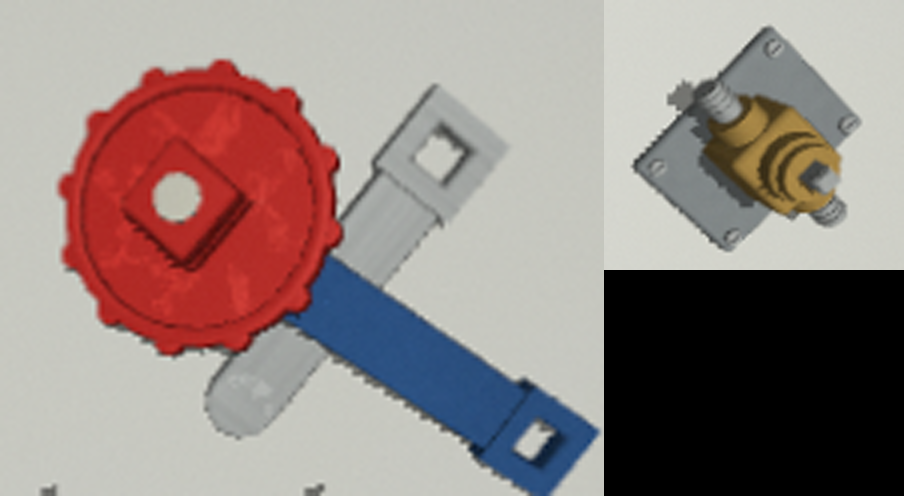

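The crop shows the hub-top square with corners near (175,137), (240,193), (186,258) and (123,203), and its centre cap at (177,197). The 12 rim lobes are also clear. I'll fit the wheel pose to these.

```bash
cat > fit.py <<'E'
from h import *
from scipy.optimize import least_squares
d=load('wrist'); f=lambda a:np.array(a)/4.+[210-.375,85-.375]
cor=f([(175,137),(240,193),(186,258),(123,203)]); cap=f([(177,197)])
lob=f([(222,62),(290,92),(332,155),(337,235),(300,305),(235,345),(173,350),(108,320),(68,258),(64,186),(95,118),(150,72)])
sq=np.array([(-1,1),(1,1),(1,-1),(-1,-1)])*.013
def res(p):
    Rm=R.from_rotvec(p[3:6]).as_matrix(); W=lambda q:q@Rm.T+p[:3]
    th=p[6]-np.arange(12)*np.pi/6
    L=np.c_[.0415*np.cos(th),.0415*np.sin(th),0*th+.006]
    low=p[2]-.042*np.hypot(Rm[2,0],Rm[2,1])
    return np.r_[(proj(d,W(np.c_[sq,[.028]*4]))-cor).ravel(),2*(proj(d,W(np.array([[0,0,.028]])))-cap).ravel(),(proj(d,W(L))-lob).ravel(),(low)/.0015,(np.arccos(Rm[2,2])-np.radians(20))/.04]
best=None
for yaw in np.arange(-180,180,45):
  for tx,ty in((.3,0),(-.3,0),(0,.3),(0,-.3)):
   for ph in range(0,360,90):
    rv=(R.from_rotvec([tx,ty,0])*R.from_euler('z',yaw,degrees=True)).as_rotvec()
    r=least_squares(res,np.r_[.53,.27,.015,rv,np.radians(ph)],loss='soft_l1')
    if best is None or r.cost<best.cost-1e-6: best=r
p=best.x;Rm=R.from_rotvec(p[3:6]).as_matrix()
print(best.cost,p.round(4),res(p).round(1))
print('axes',Rm.round(3).tolist(),'tilt',np.degrees(np.arccos(Rm[2,2])))
for h in(.01,.019,.028): print(h,(p[:3]+Rm[:,2]*h).round(4))
for k in(0,1): print('axis',k,'heading',np.degrees(np.arctan2(Rm[1,k],Rm[0,k])),'elev',np.degrees(np.arcsin(Rm[2,k])))
t=R.from_rotvec(read_state()['ee_rot']).as_matrix();print('tool y heading',np.degrees(np.arctan2(t[1,1],t[0,1])))
E
python3 fit.py
```

```text
15.384420145605759 [ 0.5376  0.2775  0.0213 -0.3191 -0.2141 -1.9782  2.0993] [-0.3 -1.6  0.7 -0.5 -1.2  1.6 -2.2  0.2  0.3  0.2  0.3  1.4 -0.4  1.1
 -0.7  0.5 -0.8 -0.7  0.1 -1.3  1.2 -1.  -0.8 -1.   0.1 -1.3  0.8 -0.3
  0.6  0.1  0.2  0.7  0.7  1.2  5.3 -0.6]
axes [[-0.394, 0.91, 0.126], [-0.862, -0.414, 0.292], [0.318, 0.006, 0.948]] tilt 18.555821930490552
0.01 [0.5388 0.2804 0.0308]
0.019 [0.54   0.2831 0.0393]
0.028 [0.5411 0.2857 0.0479]
axis 0 heading -114.55986175557126 elev 18.55225553889602
axis 1 heading -24.442021711895308 elev 0.35111756973595154
tool y heading -74.41874326953511
```

Run:
```python
from h import *
t=load('top');s=load('scene');w=load('wrist')
U=[(t,[200.2,198.2]),(s,[212.8,219.2]),(w,[253.9,133.9])]
def tri(U):
    A=0;b=0;
    for d,u in U:
        o,v=ray(d,u);v=v[0]/np.linalg.norm(v);M=np.eye(3)-np.outer(v,v);A=A+M;b=b+M@o
    X=np.linalg.solve(A,b); return X.round(4),[ (proj(d,X)[0]-u).round(1) for d,u in U]
print(tri(U));print(tri([U[0],U[2]]));print(tri([U[1],U[2]]));print(tri(U[:2]))
# refine cap by white blob inside red
for n,img,(x,y) in(('t',cv2.imread('pics/top0.png'),(200,198)),('s',cv2.imread('pics/scene0.png'),(213,219)),('w',w['pixels'],(254,134))):
    q=img[y-6:y+7,x-6:x+7,0].astype(float); q=np.clip(q-100,0,None)
    yy,xx=np.mgrid[-6:7,-6:7]; q[xx**2+yy**2>25]=0; print(n,x+(q*xx).sum()/q.sum(),y+(q*yy).sum()/q.sum())
```

```text
(array([0.5405, 0.2845, 0.0379]), [array([-0.1,  0.2]), array([-0.4,  0. ]), array([1. , 0.4])])
(array([0.5408, 0.2853, 0.034 ]), [array([-0.2,  0.2]), array([ 0.4, -0.3])])
(array([0.5401, 0.2848, 0.0382]), [array([-0.4,  0.1]), array([0.6, 0.6])])
(array([0.5406, 0.2839, 0.0378]), [array([0.2, 0.1]), array([-0.2, -0. ])])
t 199.792 197.8384
s 211.6994708994709 217.9026455026455
w 254.003164029975 133.99500416319734
```

Triangulating the cap puts the wheel's low edge on the table. The hub y-axis is horizontal at heading −24.4°, so I'll close the jaws along it. First I'll turn +50° and hover above the hub.

Call:
arm_command(
  deltas="0.01 0.003 -0.012 10 1;0.01 0.003 -0.012 10 1;0.01 0.003 -0.012 10 1;0.01 0.003 -0.012 10 1;0.01 0.0015 -0.012 10 1;0 0 0 0 1;0 0 0 0 1",
)

```text
clock: 4.05
ee_pos: [0.5394, 0.2838, 0.1234]
ee_rot: [2.642, 1.699, 0.005]
force: [0.3, 0.3, -0.6]
opening: 0.0856
grip_force: 0.0
```

Run:
```python
from h import *
d=grab('wrist','w3.png');s=read_state();print(s['ee_pos'],s['clock'],s['qpos'].round(2))
t=R.from_rotvec(s['ee_rot']).as_matrix();print(np.degrees(np.arctan2(t[1,1],t[0,1])),t[:,2])
p=s['ee_pos']
for z in(.027,): print(proj(d,np.array([p+t[:,1]*k for k in(-.013,0,.013)])*[1,1,0]+[0,0,.04]))
```

```text
[0.5392067  0.28384169 0.12324687] 4.1 [0.36 0.08 1.73 0.   1.32 0.79]
-24.49022320961279 [ 0.00267555  0.00104352 -0.99999588]
[[241.25553108 194.70147118]
 [254.65505519 194.68727756]
 [268.05221747 194.67303104]]
```

View pics/w3.png

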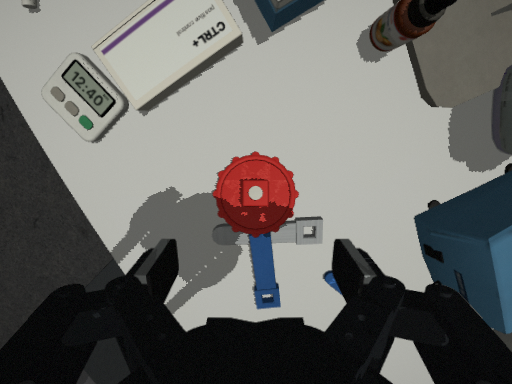

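The wheel is squarely under the jaws, with the cap at (255,193) against a predicted (254.7,194.7). I'll descend and grip.

Call:
arm_command(
  deltas="0.001 0 -0.028 0 1;0 0 -0.028 0 1;0 0 -0.02 0 1;0 0 -0.008 0 1;0 0 0 0 0.6;0 0 0 0 0.45",
  grip_force=40,
)

```text
clock: 4.85
ee_pos: [0.5403, 0.284, 0.0385]
ee_rot: [2.64, 1.702, 0.003]
force: [0.2, 0.2, -0.2]
opening: 0.0516
grip_force: 0.0
```

Call:
arm_command(
  deltas="0 0 0 0 0.36;0 0 0 0 0.3;0 0 0 0 0.2;0 0 0 0 0.1;0 0 0 0 0.1",
)

```text
clock: 5.48
ee_pos: [0.5394, 0.2836, 0.0372]
ee_rot: [-2.64, -1.703, 0.0]
force: [0.1, 0.8, 0.3]
opening: 0.0086
grip_force: 0.0
```

The opening is 8.6 mm, so the jaws missed the hub or slid off it. I'll look before doing anything else.

Run:
```python
from h import *
d=grab('wrist');t=grab('top');s=grab('scene');print(read_state()['opening'])
o=np.zeros((600,800,3),np.uint8)
o[:384,:512]=d['pixels'];o[384:,:288]=cv2.resize(t['pixels'][180:234,176:248],None,fx=4,fy=4)
o[384:,300:620]=cv2.resize(s['pixels'][200:254,200:280],None,fx=4,fy=4)
cv2.imwrite('pics/m1.png',o)
```

```text
0.008659268765826617
```

View pics/m1.png

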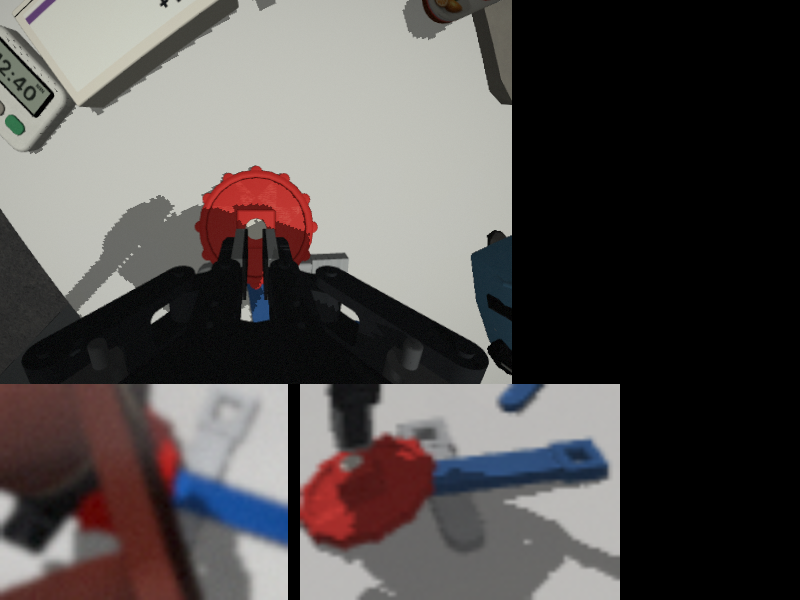

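The wrist picture shows the closed pads at (235–275,240) with the cap between them at (256,230). The scene crop shows the fingertips at or above the hub top, at about pixel (212,217). I'll check the heights numerically.

Run:
```python
from h import *
d=load('wrist');s=load('scene');st=read_state();p=st['ee_pos'];print(p)
for z in(.023,.03,.037,.045,.055):
    q=np.array([[p[0],p[1],z]]);print(z,'w',proj(d,q).round(1),'s',proj(s,q).round(1))
# cap triangulation wrist now
for u in([256,228],):
  for z in (.03,.035,.04,.045,.05): print(z,atz(d,[u],z).round(4))
a=cv2.resize(d['pixels'][155:295,180:330],None,fx=4,fy=4,interpolation=2)
b=cv2.resize(s['pixels'][185:245,195:245],None,fx=5,fy=5,interpolation=2)
o=np.zeros((560,800,3),np.uint8);o[:,:600]=a;o[:300,550:]=b
cv2.imwrite('pics/m2.png',o)
```

```text
[0.53937147 0.28361817 0.03716829]
0.023 w [[255.1 221.8]] s [[213.3 224.3]]
0.03 w [[255.1 225.7]] s [[213.1 222. ]]
0.037 w [[255.2 229.9]] s [[213.  219.6]]
0.045 w [[255.2 235. ]] s [[212.8 216.9]]
0.055 w [[255.2 242.1]] s [[212.6 213.5]]
0.03 [[0.5392 0.2818 0.03  ]]
0.035 [[0.5401 0.2838 0.035 ]]
0.04 [[0.541  0.2858 0.04  ]]
0.045 [[0.5419 0.2878 0.045 ]]
0.05 [[0.5427 0.2899 0.05  ]]
```

View pics/m2.png

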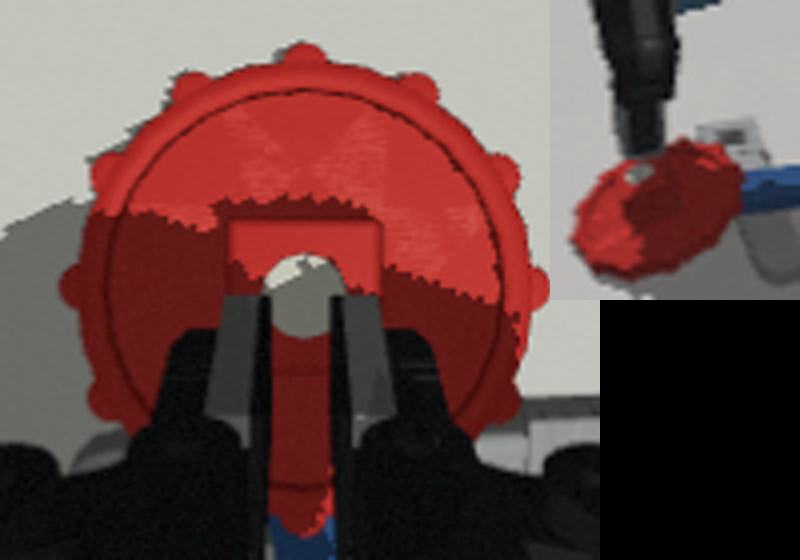

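Run:
```python
from h import *
d=load('wrist');s=load('scene');st=read_state();p=st['ee_pos'];t=R.from_rotvec(st['ee_rot']).as_matrix();x=t[:,0]*np.sign(t[1,0]);y=t[:,1]
print(x,y,st['opening'])
for z in(.023,.03,.04,.045,.05,.055,.06):
    q=[p*[1,1,0]+[0,0,z]+x*.011*a+y*b for a,b in((1,-.0043),(1,.0043),(-1,-.0043),(-1,.0043))];print(z,proj(d,q).round(1).tolist(),proj(s,q).round(0).tolist())
```

```text
[ 4.12634615e-01  9.10896630e-01 -6.65965919e-05] [ 9.10896630e-01 -4.12634618e-01 -3.84949648e-05] 0.008659268765826617
0.023 [[249.1, 207.4], [261.2, 207.4], [249.2, 235.8], [261.0, 235.8]] [[209.0, 226.0], [209.0, 224.0], [218.0, 225.0], [218.0, 223.0]]
0.03 [[248.8, 210.8], [261.5, 210.8], [249.1, 240.1], [261.2, 240.1]] [[209.0, 224.0], [208.0, 222.0], [218.0, 222.0], [217.0, 220.0]]
0.04 [[248.5, 216.1], [261.8, 216.1], [248.7, 246.7], [261.6, 246.7]] [[209.0, 220.0], [208.0, 218.0], [218.0, 219.0], [217.0, 217.0]]
0.045 [[248.3, 219.0], [262.0, 219.0], [248.6, 250.4], [261.7, 250.4]] [[208.0, 219.0], [208.0, 217.0], [218.0, 217.0], [217.0, 215.0]]
0.05 [[248.1, 222.1], [262.2, 222.1], [248.4, 254.2], [261.9, 254.2]] [[208.0, 217.0], [208.0, 215.0], [218.0, 216.0], [217.0, 214.0]]
0.055 [[247.9, 225.3], [262.5, 225.3], [248.2, 258.2], [262.2, 258.2]] [[208.0, 215.0], [208.0, 213.0], [217.0, 214.0], [217.0, 212.0]]
0.06 [[247.7, 228.8], [262.7, 228.8], [248.0, 262.5], [262.4, 262.5]] [[208.0, 213.0], [208.0, 211.0], [217.0, 212.0], [217.0, 210.0]]
```

The tips actually sit at about z = 0.05, just above the hub top, so the grip has to go about 20 mm lower. I'll open partly and descend stepwise, watching the force.

Call:
arm_command(
  deltas="0 0 0 0 0.3;0 0 0 0 0.52;0 0 0 0 0.52;0 0 -0.006 0 0.52;0 0 -0.006 0 0.52;0 0 -0.003 0 0.52;0 0 0 0 0.52",
)

```text
clock: 6.5
ee_pos: [0.539, 0.2835, 0.0216]
ee_rot: [-2.64, -1.702, 0.002]
force: [-0.6, 0.4, -0.2]
opening: 0.0446
grip_force: 0.0
```

Call:
arm_command(
  deltas="0 0 -0.004 0 0.52;0 0 0 0 0.45;0 0 0 0 0.4;0 0 0 0 0.36;0 0 0 0 0.33",
  grip_force=25,
)

```text
clock: 7.12
ee_pos: [0.5395, 0.2836, 0.0183]
ee_rot: [2.64, 1.702, 0.0]
force: [-0.8, 0.3, -0.9]
opening: 0.0281
grip_force: 0.0
```

Call:
arm_command(
  deltas="0 0 0 0 0.28;0 0 0 0 0.24;0 0 0 0 0.2;0 0 0 0 0.2",
  grip_force=25,
)

```text
clock: 7.62
ee_pos: [0.5396, 0.2837, 0.0184]
ee_rot: [2.64, 1.703, 0.001]
force: [0.5, -1.0, 1.5]
opening: 0.0244
grip_force: 24.6
```

I have a grip: 24.6 N at 24.4 mm opening. I'll firm it up and lift.

Call:
arm_command(
  deltas="0 0 0 0 0.15;0 0 0 0 0.15;0 0 0.01 0 0.15;0 0 0.02 0 0.15;0 0 0.03 0 0.15;0 0 0.03 0 0.15;0 0 0 0 0.15;0 0 0 0 0.15",
  grip_force=50,
)

```text
clock: 8.62
ee_pos: [0.5389, 0.2835, 0.1077]
ee_rot: [-2.64, -1.702, 0.001]
force: [-0.0, 0.1, -1.1]
opening: 0.0233
grip_force: 49.1
```

```bash
cp last_top.npz top_m.npz; cp last_scene.npz scene_m.npz
python3 - <<'E'
from h import *
w=grab('wrist');s=grab('scene');print(read_state()['opening'],read_state()['grip_force'])
o=np.zeros((584,800,3),np.uint8)
o[:384,:512]=w['pixels'];o[:384,520:800]=cv2.resize(s['pixels'][164:260,195:265],(280,384),interpolation=2)
cv2.imwrite('pics/l1.png',o[:384])
E
```

```text
0.022847357698734846 49.08577392809093
```

View pics/l1.png

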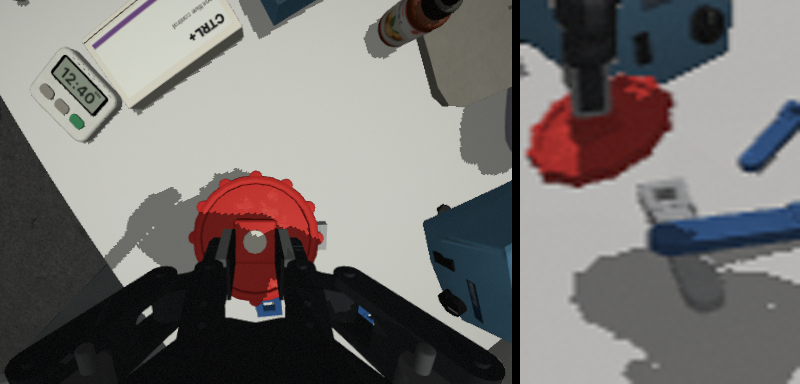

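The picture shows the wheel held and raised, still tilted, with the cap at (255,242). Both levers are unmoved. I'll set it down flat on a clear patch near (0.43, 0.30) and take a square, level re-grip there.

Call:
arm_command(
  deltas="-0.03 0.005 0 0 0.15;-0.04 0.006 0 0 0.15;-0.04 0.006 0 0 0.15;0 0 -0.03 0 0.15;0 0 -0.03 0 0.15;0 0 -0.018 0 0.15;0 0 -0.006 0 0.15;0 0 -0.003 0 0.15;0 0 0 0 0.15",
)

```text
clock: 9.85
ee_pos: [0.4301, 0.3009, 0.022]
ee_rot: [2.64, 1.702, 0.002]
force: [-0.8, 0.0, -0.4]
opening: 0.0232
grip_force: 49.2
```

Call:
arm_command(
  deltas="0 0 -0.002 0 0.15;0 0 -0.002 0 0.15;0 0 0 0 0.15",
  grip_force=25,
)

```text
clock: 10.22
ee_pos: [0.4298, 0.3006, 0.0176]
ee_rot: [2.64, 1.702, 0.001]
force: [0.5, 0.3, 1.5]
opening: 0.0233
grip_force: 50.2
```

Call:
arm_command(
  deltas="0 0 -0.003 0 0.15;0 0 -0.003 0 0.15;0 0 0 0 0.15",
)

```text
clock: 10.6
ee_pos: [0.4303, 0.2999, 0.0136]
ee_rot: [2.638, 1.702, -0.002]
force: [-5.0, -7.3, 16.8]
opening: 0.0229
grip_force: 54.0
```

The low edge is on the table. I'll release, rise and measure.

Call:
arm_command(
  deltas="0 0 0.003 0 0.3;0 0 0 0 0.45;0 0 0 0 0.55;0 0 0 0 0.6;0 0 0.04 0 1;0 0 0.05 0 1;0 0 0.03 0 1;0 0 0 0 1;0 0 0 0 1",
)

```text
clock: 11.72
ee_pos: [0.4286, 0.3003, 0.1328]
ee_rot: [-2.64, -1.702, 0.003]
force: [0.3, -0.2, -0.0]
opening: 0.0854
grip_force: 0.0
```

```bash
cat > rect.py <<'E'
# rectify the wrist view onto plane z=zp around (x0,y0): 0.5 mm/px, image right=-y, up=+x
from h import *
def rect(d,x0,y0,zp,half=.06,s=.0005):
    n=int(2*half/s); i=np.arange(n)
    X,Y=np.meshgrid(x0+half-i*s,y0+half-i*s,indexing='ij')
    uv=proj(d,np.c_[X.ravel(),Y.ravel(),0*X.ravel()+zp]).astype(np.float32).reshape(n,n,2)
    return cv2.remap(d['pixels'],uv[...,0],uv[...,1],cv2.INTER_CUBIC)
E
python3 - <<'E'
from rect import *
w=grab('wrist');t=grab('top');s=grab('scene');st=read_state();print(st['ee_pos'],st['clock'],st['force'])
def red(p):
    p=p.astype(int); return ((p[...,2]>60)&(p[...,2]>1.8*p[...,1])&(p[...,2]>1.8*p[...,0])).astype(np.uint8)
for n,d in(('w',w),('t',t),('s',s)):
    m=red(d['pixels']);k,l,q,c=cv2.connectedComponentsWithStats(m)
    # candidates nearest projected expected spot
    e=proj(d,[[.43,.30,.01]])[0]
    i=min([j for j in range(1,k) if q[j][4]>60],key=lambda j:np.hypot(*(c[j]-e)),default=None)
    if i is None: print(n,'none',e);continue
    cn=max(cv2.findContours((l==i).astype(np.uint8),cv2.RETR_EXTERNAL,cv2.CHAIN_APPROX_NONE)[0],key=len)
    hull=cv2.convexHull(cn)[:,0].astype(float)
    P=atz(d,hull,.008); (cx,cy),(a,b),ang=cv2.fitEllipse(P[:,:2].astype(np.float32)*1000)
    print(n,q[i],e,'centre mm',cx,cy,'axes',a,b,ang)
cv2.imwrite('rw.png',rect(w,.43,.30,.02))
E
```

```text
[0.42824318 0.30005319 0.13203444] 11.875 [-0.22111923  0.43042465  0.11215493]
w [ 217  148   79   77 4216] [256.34962044 183.96183945] centre mm 427.5991516113281 295.97271728515625 axes 88.01290130615234 88.84005737304688 146.39039611816406
t [189 228  26  34 628] [194.78239037 243.47016512] centre mm 429.5130310058594 285.5260925292969 axes 64.27119445800781 86.20782470703125 96.36309051513672
s [218 244  39  29 825] [234.47574841 255.51995371] centre mm 423.388671875 297.2459716796875 axes 86.66429138183594 93.13227081298828 66.25244903564453
```

The wheel now lies flat: its outline is circular at about (0.428, 0.296). Next I'll locate the cap and estimate hub yaw numerically.

Run:
```python
from rect import *
w=load('wrist');t=load('top');s=load('scene')
for n,d in(('w',w),('t',t),('s',s)):
    e=proj(d,[[.428,.296,.028]])[0];x,y=e.round().astype(int);r=12 if n=='w' else 6
    q=d['pixels'][y-r:y+r+1,x-r:x+r+1].astype(float);m=np.clip(np.minimum(q[...,0],q[...,1])-75,0,60)
    k,l,st,c=cv2.connectedComponentsWithStats((m>15).astype(np.uint8))
    j=[i for i in range(1,k)]; print(n,e.round(1),[(st[i].tolist(),(c[i]+[x-r,y-r]).round(2).tolist(),atz(d,[c[i]+[x-r,y-r]],.028).round(4).tolist()) for i in j])
# yaw: gradient orientation histogram near hub top boundary in rectified view
g=cv2.GaussianBlur(rect(w,.428,.2965,.028,half=.024,s=.00025)[...,2].astype(np.float32),(0,0),2)
gx,gy=cv2.Sobel(g,5,1,0),cv2.Sobel(g,5,0,1)
yy,xx=np.mgrid[:g.shape[0],:g.shape[1]]-g.shape[0]/2+.5; rr=np.hypot(xx,yy)*.25
m=(rr>10)&(rr<20); a=np.arctan2(-gx,-gy) # world: X=-row, Y=-col => angle=atan2(gY,gX)
mag=np.hypot(gx,gy)**2*m; h,_=np.histogram(np.degrees(a[m])%90,bins=18,range=(0,90),weights=mag[m]); print((h/h.max()).round(2))
z=(mag*np.exp(4j*a)).sum();print('yaw mod90',np.degrees(np.angle(z))/4, abs(z)/mag.sum())
```

```text
w [256.3 192.3] [([6, 7, 13, 13, 134], [255.96, 192.57], [[0.4276, 0.2959, 0.028]])]
t [195.1 244.5] [([4, 3, 6, 6, 32], [195.5, 244.5], [[0.428, 0.295, 0.028]])]
s [236.3 249.1] [([0, 0, 13, 3, 25], [235.52, 243.56], [[0.4441, 0.2865, 0.028]]), ([4, 5, 7, 4, 24], [237.0, 249.5], [[0.4258, 0.2956, 0.028]])]
[0.07 0.09 0.08 0.07 0.06 0.07 0.05 0.05 0.05 0.06 0.07 0.07 0.33 1.
 0.12 0.1  0.07 0.1 ]
yaw mod90 -22.464502 0.4969815
```

Call:
arm_command(
  deltas="-0.001 -0.0045 -0.03 1 0.55;0 0 -0.03 0 0.55;0 0 -0.03 0 0.55;0 0 -0.02 0 0.55;0 0 -0.008 0 0.55;0 0 -0.006 0 0.55;0 0 0 0 0.55",
)

```text
clock: 12.75
ee_pos: [0.4285, 0.2962, 0.0103]
ee_rot: [2.625, 1.725, 0.0]
force: [-0.4, -0.7, -0.5]
opening: 0.0472
grip_force: 0.0
```

Call:
arm_command(
  deltas="0 0 -0.003 0 0.55;0 0 0 0 0.4;0 0 0 0 0.33;0 0 0 0 0.28;0 0 0 0 0.2;0 0 0 0 0.15;0 0 0 0 0.15",
  grip_force=50,
)

```text
clock: 13.62
ee_pos: [0.429, 0.2967, 0.0082]
ee_rot: [-2.625, -1.725, -0.002]
force: [-2.0, 0.9, 6.2]
opening: 0.0127
grip_force: 2.9
```

The tips closed on top of the hub again, so they sit about 20 mm behind the nominal point. I'll rise, reopen and go deeper.

Call:
arm_command(
  deltas="0 0 0.006 0 0.15;0 0 0 0 0.4;0 0 0 0 0.55;0 0 0 0 0.55;-0.0005 -0.0005 -0.006 0 0.55;0 0 -0.006 0 0.55;0 0 -0.003 0 0.55;0 0 0 0 0.55",
)

```text
clock: 14.62
ee_pos: [0.4275, 0.2955, -0.0023]
ee_rot: [-2.625, -1.725, 0.002]
force: [-0.9, 0.5, 0.5]
opening: 0.0469
grip_force: 0.0
```

Call:
arm_command(
  deltas="0 0 -0.003 0 0.55;0 0 -0.002 0 0.55;0 0 0 0 0.55",
)

```text
clock: 15.0
ee_pos: [0.4278, 0.2956, -0.007]
ee_rot: [-2.625, -1.725, 0.001]
force: [0.9, 0.4, 0.3]
opening: 0.0468
grip_force: 0.0
```

Call:
arm_command(
  deltas="0 0 0 0 0.4;0 0 0 0 0.34;0 0 0 0 0.3;0 0 0 0 0.25;0 0 0 0 0.2;0 0 0 0 0.15",
  grip_force=50,
)

```text
clock: 15.75
ee_pos: [0.4282, 0.2958, -0.0064]
ee_rot: [2.625, 1.725, 0.001]
force: [0.7, 0.2, 4.5]
opening: 0.0248
grip_force: 50.3
```

The wheel is gripped square at 24.8 mm and 50 N. I'll lift it and measure the valve from the pictures already taken.

Call:
arm_command(
  deltas="0 0 0.01 0 0.15;0 0 0.03 0 0.15;0 0 0.04 0 0.15;0 0 0.04 0 0.15;0.01 -0.06 0.01 0 0.15;0.01 -0.06 0 0 0.15;0.01 -0.05 0 0 0.15;0 0 0 0 0.15",
)

```text
clock: 16.75
ee_pos: [0.4581, 0.123, 0.1233]
ee_rot: [2.629, 1.718, -0.0]
force: [-0.5, 0.5, -2.0]
opening: 0.0248
grip_force: 49.8
```

Run:
```python
from rect import *
w=grab('wrist');st=read_state();print(st['ee_pos'],st['opening'],st['qpos'].round(2))
t=load('top');t['pixels']=cv2.imread('pics/top0.png');s=load('scene');s['pixels']=cv2.imread('pics/scene0.png')
w1={k:v for k,v in np.load('w1.npz').items()}
print([proj(d,[[.51,-.07,.07]]).round(0) for d in(w,w1,t,s)])
tiles=[cv2.resize(rect(d,.51,-.07,z,half=.075,s=.0005),(266,266)) for d,z in((w,.06),(w1,.06),(t,.06),(w,.006),(w1,.006),(t,.006))]
o=np.vstack([np.hstack(tiles[:3]),np.hstack(tiles[3:])])
cv2.imwrite('pics/v1.png',o)
```

```text
[0.45780749 0.12453306 0.12319664] 0.024497384815950814 [ 0.11 -0.25  2.04  0.    1.35  0.52]
[array([[373., 343.]]), array([[456., 211.]]), array([[348., 211.]]), array([[326., 168.]])]
```

View pics/v1.png

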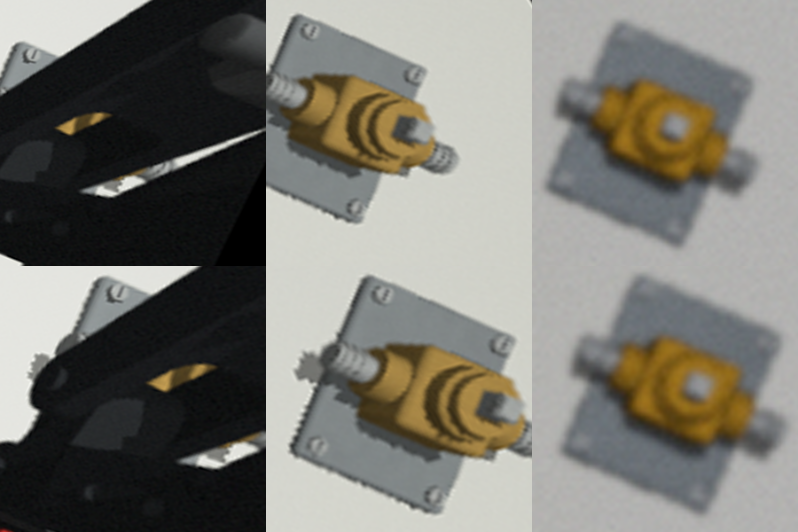

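The rectified tiles show the foot plate turned about 22–23° clockwise. In the w1 tile its corners are near (368,277), (515,330), (445,512) and (300,450). The spindle top is at (422,131) in the w1 tile and (676,127) in the top tile, so the spindle is near (0.513, −0.0735), yaw about −23°. I'll refine this numerically.

Run:
```python
from rect import *
t=grab('top');s=grab('scene');w1={k:v for k,v in np.load('w1.npz').items()}
t0=dict(t,pixels=cv2.imread('pics/top0.png'));s0=dict(s,pixels=cv2.imread('pics/scene0.png'))
obs=[]
for n,d in(('t0',t0),('tn',t),('s0',s0),('sn',s),('w1',w1)):
    I=rect(d,.5128,-.0732,.072,half=.016,s=.00025).astype(float)
    sat=I.max(2)-I.min(2); m=((sat<45)&(I.mean(2)>120)).astype(np.uint8)
    k,l,q,c=cv2.connectedComponentsWithStats(m)
    N=I.shape[0]/2-.5
    for i in range(1,k):
        if q[i][4]>250:
            a=cv2.minAreaRect(np.argwhere(l==i).astype(np.float32))
            print(n,'area mm2',round(q[i][4]/16,1),'centre',round(.5128-(c[i][1]-N)*.00025,4),round(-.0732-(c[i][0]-N)*.00025,4),a[1],round(a[2],1))
# plate: grey mask in top0 & w1 on z=.006
for n,d in(('t0',t0),('w1',w1)):
    I=rect(d,.513,-.0735,.006,half=.085).astype(float)
    m=(I.mean(2)<165).astype(np.uint8) if n=='w1' else (I.mean(2)<135).astype(np.uint8)
    m=cv2.morphologyEx(m,cv2.MORPH_OPEN,np.ones((45,45),np.uint8)); P=np.argwhere(m).astype(np.float32)
    a=cv2.minAreaRect(P);print(n,'plate',.513+.085-a[0][0]*.0005,-.0735+.085-a[0][1]*.0005,np.array(a[1])*.5,a[2])
```

```text
t0 area mm2 106.0 centre 0.5137 -0.0738 (47.404640197753906, 39.80200958251953) 63.4
tn area mm2 123.2 centre 0.5135 -0.0731 (51.42955780029297, 43.826927185058594) 63.4
s0 area mm2 863.5 centre 0.5146 -0.075 (126.99998474121094, 126.99998474121094) 90.0
sn area mm2 868.4 centre 0.5145 -0.075 (126.99998474121094, 126.99998474121094) 90.0
w1 area mm2 500.2 centre 0.5143 -0.0804 (92.99998474121094, 126.99998474121094) 90.0
t0 plate 0.5110761795043945 -0.0767078399658203 [111.83166504 111.69567108] 67.61986541748047
w1 plate 0.51025 -0.0745 [111.  111.5] 90.0
```

Call:
arm_command(
  deltas="0.0139 -0.0494 0 0 0.15;0.0139 -0.0494 0 0 0.15;0.0139 -0.0494 0 0 0.15;0.0138 -0.0493 0 1 0.15;0 0 -0.025 0 0.15;0 0 -0.02 0 0.15;0 0 -0.006 0 0.15;0 0 0 0 0.15;0 0 0 0 0.15",
)

```text
clock: 18.02
ee_pos: [0.5142, -0.0715, 0.0733]
ee_rot: [2.608, 1.749, 0.002]
force: [0.1, 1.7, -1.3]
opening: 0.0247
grip_force: 49.8
```

Run:
```python
from h import *
for _ in range(3):
    w=grab('wrist');s=read_state();print(s['ee_pos'].round(4),s['force'].round(2),s['opening'])
t=R.from_rotvec(s['ee_rot']).as_matrix();print(np.degrees(np.arctan2(t[1,1],t[0,1])),t[:,2].round(4))
# cap in the wrist view: bright unsaturated blob between the pads
e=proj(w,[[s['ee_pos'][0],s['ee_pos'][1],s['ee_pos'][2]+.034]])[0];x,y=e.round().astype(int);print(e)
q=w['pixels'][y-14:y+15,x-14:x+15].astype(int);print(q.mean(2).astype(int)[::3,::3])
```

```text
[ 0.5143 -0.0717  0.0734] [ 1.06  0.6  -1.53] 0.02448353670240153
[ 0.5142 -0.0718  0.0733] [-0.6   0.63 -0.42] 0.02477052952106311
[ 0.514  -0.0719  0.0731] [-1.13  0.64 -1.19] 0.024827817193196367
-22.35159860168587 [ 1.5e-03 -5.0e-04 -1.0e+00]
[255.05186425 255.67045318]
[[ 50  47  47  50  47  49  47  49  77  46]
 [ 48  48  47  58  76  79  57  49  44  48]
 [ 48  46  95 104 104 105 106  99  50  47]
 [ 49  99 105 104 103 103 104 104 104  47]
 [ 47 104 104 104 105 105 104 103 104  49]
 [ 47 106 104 104 105 103 104 104 103  59]
 [ 47 103 103 103 103 104 103 103 103  45]
 [ 48  53 103 104 105 103 104 103  73  45]
 [ 46  47  47  94 105 104  96  50  45  45]
 [ 44  44  44  48  46  46  45  45  44  47]]
```

The wheel is centred in the grip. I'll correct xy by about (−0.8, −1.4) mm and lower onto the spindle in small steps.

Call:
arm_command(
  deltas="-0.0008 -0.0014 -0.002 0 0.15;0 0 -0.003 0 0.15;0 0 -0.002 0 0.15;0 0 -0.001 0 0.15;0 0 -0.001 0 0.15;0 0 0 0 0.15",
)

```text
clock: 18.92
ee_pos: [0.5126, -0.0733, 0.0631]
ee_rot: [-2.61, -1.748, 0.0]
force: [0.4, 0.1, -1.5]
opening: 0.0248
grip_force: 49.8
```

Call:
arm_command(
  deltas="0 0 -0.001 0 0.15;0 0 -0.001 0 0.15;0 0 0 0 0.15",
)

```text
clock: 19.3
ee_pos: [0.5125, -0.0732, 0.0611]
ee_rot: [-2.61, -1.748, 0.0]
force: [-0.1, 0.2, -1.2]
opening: 0.025
grip_force: 49.8
```

Call:
arm_command(
  deltas="0 0 -0.001 0 0.15;0 0 -0.001 0 0.15;0 0 -0.001 0 0.15;0 0 0 0 0.15",
)

```text
clock: 19.8
ee_pos: [0.5125, -0.0732, 0.0581]
ee_rot: [-2.61, -1.748, 0.0]
force: [0.1, -1.0, -0.7]
opening: 0.0248
grip_force: 49.8
```

Call:
arm_command(
  deltas="0 0 -0.001 0 0.15;0 0 -0.001 0 0.15;0 0 -0.001 0 0.15;0 0 0 0 0.15",
)

```text
clock: 20.3
ee_pos: [0.5125, -0.0732, 0.0551]
ee_rot: [-2.61, -1.748, 0.0]
force: [0.3, -0.3, -0.6]
opening: 0.0246
grip_force: 49.8
```

Call:
arm_command(
  deltas="0 0 -0.001 0 0.15;0 0 -0.001 0 0.15;0 0 -0.001 0 0.15;0 0 0 0 0.15",
)

```text
clock: 20.8
ee_pos: [0.5127, -0.0733, 0.0535]
ee_rot: [-2.61, -1.748, 0.001]
force: [-5.4, 0.7, 7.2]
opening: 0.025
grip_force: 50.8
```

Call:
arm_command(
  deltas="0 0 -0.001 0 0.15;0 0 -0.001 0 0.15;0 0 0 0 0.15",
)

```text
clock: 21.18
ee_pos: [0.5127, -0.0733, 0.0535]
ee_rot: [-2.609, -1.748, 0.002]
force: [-10.4, 3.3, 19.0]
opening: 0.0247
grip_force: 52.2
```

It stops solidly at TCP z = 0.0535, which is exactly the predicted home height. I'll release, rise and check.

Call:
arm_command(
  deltas="0 0 0.002 0 0.25;0 0 0 0 0.4;0 0 0 0 0.5;0 0 0 0 0.55;0 0 0.01 0 0.55;0 0 0.03 0 0.7;0 0 0.04 0 1;0 0.03 0.03 0 1;0 0.06 0 0 1;0 0.06 0 0 1;0 0 0 0 1",
)

```text
clock: 22.55
ee_pos: [0.5124, 0.08, 0.1631]
ee_rot: [2.605, 1.756, 0.002]
force: [0.2, 0.2, -1.4]
opening: 0.0857
grip_force: 0.0
```

Run:
```python
from rect import *
w=grab('wrist');t=grab('top');s=grab('scene');st=read_state();print(st['ee_pos'],st['clock'],st['force'].round(1))
U=[]
for n,d in(('w',w),('t',t),('s',s)):
    p=d['pixels'].astype(int);m=((p[...,2]>60)&(p[...,2]>1.8*p[...,1])&(p[...,2]>1.8*p[...,0])).astype(np.uint8)
    k,l,q,c=cv2.connectedComponentsWithStats(m);e=proj(d,[[.513,-.0735,.07]])[0]
    i=min([j for j in range(1,k) if q[j][4]>60],key=lambda j:np.hypot(*(c[j]-e)),default=None)
    if i is None: print(n,'none',e);continue
    cn=max(cv2.findContours((l==i).astype(np.uint8),cv2.RETR_EXTERNAL,cv2.CHAIN_APPROX_NONE)[0],key=len)
    P=atz(d,cv2.convexHull(cn)[:,0].astype(float),.068);print(n,q[i],e.round(0),cv2.fitEllipse(P[:,:2].astype(np.float32)*1000))
    e=proj(d,[[.513,-.0735,.088]])[0];x,y=e.round().astype(int);r=7
    g=p[max(y-r,0):y+r+1,x-r:x+r+1];mm=(g[...,:2].min(2)>90).astype(np.uint8);k,l,q,c=cv2.connectedComponentsWithStats(mm)
    for j in range(1,k):
        if q[j][4]>5: u=c[j]+[x-r,y-r];print('  cap',q[j].tolist(),(u-e).round(1));
        if q[j][4]>5 and np.hypot(*(u-e))<4: U.append((d,u))
A=b=0
for d,u in U:
    o,v=ray(d,u);v=v[0]/np.linalg.norm(v);M=np.eye(3)-np.outer(v,v);A=A+M;b=b+M@o
if len(U)>1: print('cap3d',np.linalg.solve(A,b))
# levers unmoved?
a=cv2.imread('pics/top0.png').astype(int)[175:235,222:275];print('lever diff',np.abs(a-t['pixels'][175:235,222:275]).mean())
```

```text
[0.51270312 0.07625074 0.16253753] 22.7 [-0.1 -0.  -0.1]
w [ 267  272   76   59 2925] [304. 308.] ((514.4326782226562, -69.60794067382812), (85.54086303710938, 91.4256820678711), 25.234207153320312)
  cap [3, 3, 11, 11, 95] [0.7 0.3]
t [ 278  161   65   52 2649] [350. 209.] ((566.5906372070312, 17.63161849975586), (153.96353149414062, 170.0387420654297), 28.491565704345703)
s [311 161  32  18 423] [326. 167.] ((506.1212463378906, -66.90760040283203), (84.71566772460938, 101.37801361083984), 42.2959098815918)
  cap [0, 0, 15, 10, 124] [ 0.4 -3.7]
cap3d [ 0.51334426 -0.07024394  0.09739314]
lever diff 45.04989517819706
```

Call:
arm_command(
  deltas="-0.04 0.04 0.03 0 1;-0.04 0.04 0.03 0 1;-0.04 0.05 0.02 0 1;0 0 0 0 1;0 0 0 0 1",
)

```text
clock: 23.32
ee_pos: [0.3976, 0.2004, 0.2393]
ee_rot: [2.611, 1.746, -0.0]
force: [-0.2, -0.4, -0.3]
opening: 0.0854
grip_force: 0.0
```

Run:
```python
from rect import *
w=grab('wrist');t=grab('top');s=grab('scene');U=[]
print(read_state()['ee_pos'])
for n,d in(('w',w),('t',t),('s',s)):
    p=d['pixels'].astype(int)
    e=proj(d,[[.513,-.0735,.088]])[0];x,y=e.round().astype(int);r=9
    if not(r<x<500-r and r<y<380-r): print(n,'out',e);continue
    g=p[y-r:y+r+1,x-r:x+r+1];mm=(g[...,:2].min(2)>85).astype(np.uint8);k,l,q,c=cv2.connectedComponentsWithStats(mm)
    for j in range(1,k):
        u=c[j]+[x-r,y-r];print(n,'cap',q[j].tolist(),(u-e).round(1))
        if q[j][4]>5 and np.hypot(*(u-e))<4 and q[j][0]>0 and q[j][1]>0: U.append((d,u))
    m=((p[...,2]>60)&(p[...,2]>1.8*p[...,1])&(p[...,2]>1.8*p[...,0])).astype(np.uint8)
    k,l,q,c=cv2.connectedComponentsWithStats(m);i=min([j for j in range(1,k) if q[j][4]>60],key=lambda j:np.hypot(*(c[j]-e)))
    cn=max(cv2.findContours((l==i).astype(np.uint8),cv2.RETR_EXTERNAL,cv2.CHAIN_APPROX_NONE)[0],key=len)
    # predicted silhouette for seated and for 6 mm high
    th=np.linspace(0,2*np.pi,60);c0,s0=.041*np.cos(th)+.513,.041*np.sin(th)-.0735
    for dz in(0,.003,.006,.01):
        Q=np.vstack([proj(d,np.c_[c0,s0,0*th+z+dz]) for z in(.06,.07)]+[proj(d,[[.513+a,-.0735+b,.088+dz] for a in(-.012,.012) for b in(-.012,.012)])])
        print('   dz',dz,'pred bbox',Q.min(0).round(1),Q.max(0).round(1))
    print(n,'obs bbox',q[i][:2],q[i][:2]+q[i][2:4]-1)
A=b=0
for d,u in U:
    o,v=ray(d,u);v=v[0]/np.linalg.norm(v);M=np.eye(3)-np.outer(v,v);A=A+M;b=b+M@o
if len(U)>1: print(len(U),'cap3d',np.linalg.solve(A,b))
a=cv2.imread('pics/top0.png').astype(int);D=np.abs(a-t['pixels']).mean(2)
print('lever diff',D[180:228,224:270].mean(), D[180:228,224:270].max(),'bg',D[150:175,200:230].mean())
a=cv2.imread('pics/scene0.png').astype(int);D=np.abs(a-s['pixels']).mean(2);print('scene lever diff',D[212:226,240:276].mean())
```

```text
[0.39770485 0.20001377 0.23846216]Traceback (most recent call last):
  File "<stdin>", line 13, in <module>
ValueError: min() iterable argument is empty
```

Run:
```python
from rect import *
t=load('top');s=load('scene');t=grab('top');s=grab('scene');U=[]
for n,d in(('t',t),('s',s)):
    p=d['pixels'].astype(int)
    e=proj(d,[[.513,-.0735,.088]])[0];x,y=e.round().astype(int);r=8
    g=p[y-r:y+r+1,x-r:x+r+1];mm=(g[...,:2].min(2)>85).astype(np.uint8);k,l,q,c=cv2.connectedComponentsWithStats(mm)
    for j in range(1,k): print(n,'cap',q[j].tolist(),(c[j]+[x-r,y-r]-e).round(1))
    m=((p[...,2]>60)&(p[...,2]>1.8*p[...,1])&(p[...,2]>1.8*p[...,0])).astype(np.uint8)
    k,l,q,c=cv2.connectedComponentsWithStats(m);js=[j for j in range(1,k) if q[j][4]>60];print(n,[(q[j].tolist()) for j in js])
    th=np.linspace(0,2*np.pi,60);c0,s0=.041*np.cos(th)+.513,.041*np.sin(th)-.0735
    for dz in(0,.004,.01):
        Q=np.vstack([proj(d,np.c_[c0,s0,0*th+z+dz]) for z in(.06,.07)]+[proj(d,[[.513+a,-.0735+b,.088+dz] for a in(-.012,.012) for b in(-.012,.012)])])
        print('   dz',dz,'pred bbox',Q.min(0).round(1),(Q.max(0)-Q.min(0)).round(1))
a=cv2.imread('pics/top0.png').astype(int);D=np.abs(a-t['pixels']).mean(2)
print('lever diff',D[180:228,224:270].mean(), D[180:228,224:270].max(),'bg',D[150:175,200:230].mean())
a=cv2.imread('pics/scene0.png').astype(int);D=np.abs(a-s['pixels']).mean(2);print('scene lever diff',D[212:226,240:276].mean())
```

```text
t cap [5, 5, 7, 6, 34] [ 0.5 -0.5]
t [[97, 49, 10, 9, 72], [331, 191, 37, 38, 1012], [229, 241, 54, 143, 2218], [154, 250, 86, 77, 4374], [135, 271, 43, 113, 1685], [293, 376, 46, 8, 258]]
   dz 0 pred bbox [331.7 192.1] [35.2 34.8]
   dz 0.004 pred bbox [332.  191.9] [35.4 35. ]
   dz 0.01 pred bbox [332.5 191.6] [35.6 35.2]
s cap [0, 0, 17, 11, 159] [ 0.3 -3.9]
s [[311, 161, 32, 18, 421]]
   dz 0 pred bbox [311.  158.5] [30.1 19.2]
   dz 0.004 pred bbox [311.2 157.2] [30.1 19.2]
   dz 0.01 pred bbox [311.3 155.3] [30.2 19.2]
lever diff 9.21965579710145 165.0 bg 9.225333333333333
scene lever diff 2.2182539682539684
```

The views agree with a seated, level wheel: the scene outline's bottom row is 178 against 177.7 predicted, and the top outline is round and centred. The levers show no shift. I'm handing in.

```bash
python3 -c "
from station import *
print(sign_off())"
```

```text
the job is handed in; nothing more can be done
None
```

I took the handwheel off the pile without visibly moving the two levers, then fitted it fully home on the valve spindle, let go and handed in at about 23 s. On the way I set it down flat on a clear patch of bench to get a level grip.

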